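# Press on the lit half, and wind its timer

### The job

The pointer on the grill's selector shows which half of the grill is lit, left or right as seen from the robot (straight ahead: both, so take either). Set the grill press down gently, flat in the middle of the lit half and let go of it, then wind the key on that same side of the twin timer clockwise all the way to its stop. Leave the selector and the other key alone, and do not push the brush, the tin or the bottle about.

Things in the scene. Friction and masses are not known exactly. Their poses are not given: they have to be found in the camera images.
- press: Grill press, loose, 0.45 to 0.7 kg: dark steel plate 100 (x) x 90 (y) x 14 mm with a wooden handle bar above it, the bar 14 mm thick along x, 78 mm long along y, from 43 to 61 mm above the underside, on two thin posts 60 mm apart. Origin: centre of the underside, z up.
- grill: Tabletop grill, fixed, 260 (x) x 400 (y) mm. Origin under its centre; x away from the robot, y left. Its near edge is a control deck 60 mm deep, 85 mm high. Behind it two grate halves, left (+y) and right (-y), each 180 x 180 mm, bar tops at 100 mm, parted by a rib 12 mm wide, 8 mm above the bars. Other bystanders (skewer rack 240 mm high, plate, cup, spatula) stand farther out.
- grate_left (a point): Middle of the left grate half, on top of its bars; axes as the grill's.
- grate_right (a point): Middle of the right grate half, on top of its bars; axes as the grill's.
- selector (a joint): Knob on the grill's deck, black, 34 mm across, with one straight black pointer bar, 10 mm wide, whose long end reaches 40 mm from the axis. rad, -1.2 to 1.2: 0 = pointing straight away from the robot (both halves lit, also within about 0.2 of it), positive = turned towards the left half (left lit), negative = towards the right half (right lit).
- selector_tip (a point): Outer end of the selector's pointer, 105 mm above the counter.
- timer: Twin clockwork timer, fixed aluminium wedge 100 (x) x 240 (y) mm, 30 mm high in front and 100 mm at the back; its top face slopes 35 degrees down towards the robot and bears two wing keys 116 mm apart, the left (+y) one for the left grate half, the right (-y) one for the right half. Origin under its centre, x away from the robot, y to the left.
- key_left (a joint): How far the left key is wound, rad: 0 = run down, 2.5 = stop (fully wound). Winding is clockwise, looking down on the sloping face; a key stays where it is let go. Starts at 0 to 0.5.
- key_left_grip (a point): Centre of the left key's flat steel wing, on its axis, 30 mm above the sloping face. Its z is the key's axis, out of the face (35 degrees from vertical); the wing is 8 mm thick along x, 38 mm wide along y, and reaches 15 mm either way along z. It turns with the key.
- key_right (a joint): How far the right key is wound, rad: 0 = run down, 2.5 = stop (fully wound). Winding is clockwise, looking down on the sloping face; a key stays where it is let go. Starts at 0 to 0.5.
- key_right_grip (a point): Centre of the right key's flat steel wing, on its axis, 30 mm above the sloping face. Its z is the key's axis, out of the face (35 degrees from vertical); the wing is 8 mm thick along x, 38 mm wide along y, and reaches 15 mm either way along z. It turns with the key.
- brush: Bystander: blue silicone brush, 200 mm long, lying on the counter; its x axis runs along it.
- tin: Bystander: closed aluminium tin, 76 mm across, 60 mm high; origin under its centre.
- bottle: Bystander: brown glass bottle, 60 mm across, 190 mm high; origin under its centre.
Mind the look-alikes: they are no part of the job. Leave any green or purple look-alike of the press alone.

How it is judged:
By the outcome, as a careful person would: the job done as asked, in the order asked, and still so for the second after the job is handed in, with the robot touching nothing.
It also fails if it takes over 54 s, if anything falls off the work surface, if the arm or the gripper's body presses on something with over 40 N, if the wrist force passes 120 N, or if a joint passes its speed limit or range.

### The arm

A 7-joint arm with a two-finger parallel gripper is mounted at the origin on the work surface. World frame = base frame: x ahead of the robot, y to its left, z up, the work surface at z = 0. Lengths are in mm, angles in rad, forces in N, time in s.
With the tool pointing down it reaches from about 425 to 825 mm from the base axis. Payload 3.6 kg.
Tool frame: the origin (TCP) lies midway between the tips of the shut fingers; the grasp point (between the pads) lies 19 mm behind it; z points along the fingers, y is the line along which they close (so a half turn about z gives the same grasp; the last joint's range is limited). The gripper opens to 85 mm and grips with 20 to 120 N. Pads are 22 mm wide; open, the fingers measure 114 mm over their backs; the gripper's body (76 mm by 85 mm) begins 54 mm behind the grasp point. The pads swing forward as they close: fully open they stand 13 mm farther back than shut.
Start: joints at [1.212, 0.615, -0.013, 1.423, 0.008, 1.103, -0.04], TCP at [211.745, -614.513, 231.297] pointing down, gripper open.
Joint ranges: [-3.12, 3.12], [-0.3, 2.06], [-1.34, 1.32], [0.26, 2.42], [-1.36, 4.5], [0.01, 1.98], [-2.84, 2.84]. Speed limits (rad/s): [2.79, 2.79, 3.14, 3.14, 3.14, 3.14, 3.14].

### API

Orientations are given as a 3x3 rotation matrix whose columns are the frame's x, y, z axes.
In Python, from cell import manip gives the robot as it stands.
- The arm moves only by the tool step_arm, never from a script. Its argument "motion" is a list of rows, each a list of 6 numbers: the shift along the world's x, y, z normalised to -1 to 1, where 1 is 0.5 m, then the turn, a rotation vector about the world's x, y, z normalised to -1 to 1, where 1 is 90 degrees. A call has 1 to 20 rows; each row is the pose to reach, as a shift and turn from the pose commanded when the call began; what a row does not reach only later rows make up. A row lasts 1/8 s, in which the tool goes at most 62.5 mm and 10.7 degrees, less where a joint would pass 70% of its speed; a pose out of reach is approached as far as the arm can. A call with a number of a shift or a turn outside -1 to 1 is refused whole. A call with a gripper value outside its range is refused whole. "jaw" is the opening, from 0 (shut) to 1 (fully open), set as the call begins (left out, the last holds). The fingers move at their own pace and stop on an object; "force" is the grip in N (left out, the last holds). Time passes only in rows, so rows that repeat a pose let the fingers close. It gives the time, the measured TCP pose, the force, the opening and the grip force at its end, in the units of the state.
- manip.get_state(): the state, without advancing time (a new reading comes with each control period).
- manip.capture(name): name is "side" or "top"; returns a dict with "pixels" (384x512x3 uint8, red, green, blue), "fx", "fy", "cx", "cy" (pixels), "rvec" (rotation vector, rad) and "tvec" (3), from world to camera coordinates, as OpenCV has them. Camera axes: x right, y down, z forward; pixel columns grow to the right and rows downward; lengths in mm; the calibration is good to about 2 mm. A picture is of the moment at which its call begins. There is no depth.
- manip.job_done(): hands the job in; it is judged then, once.
The state is a dict: "time_s": time; "joint_pos": joint angles; "dq": joint speeds; "effort": joint torques, N m; "position": TCP position; "ee_rot": TCP orientation; "contact_force": force on the tool from outside, world axes, zero at the start; "wrist_torque": the same for the moment, N m; "finger_gap": finger opening in mm; "grasp_force": force on a finger pad.
Only numpy, scipy, OpenCV 4.12 (cv2) and the standard library are available. Lean on these libraries where they do the work, as an engineer would, in place of code of your own. Each camera call takes 0.05 s, during which the arm holds its last target. There are 200 camera calls.

## Working session

There is one attempt and no reset: what is moved stays moved. The work goes in short steps, Python scripts to look and compute and a tool call to move; the robot and the scene stay as the last step left them, time stands still between calls to the robot, and variables do not carry over. Pictures are saved under pics/ and viewed, at most 10 in all, crops included, and the job is handed in when it is done.

Besides the shell and the picture viewer there is one more tool, called after "Emit:" as a command line: name --pt "numbers of a row" for each row, then --argument value for the rest. step_arm: Moves the arm, as the interface text tells. Its arguments: {"type":"object","properties":{"motion":{"type":"array"},"jaw":{"type":"number"},"force":{"type":"number"}},"required":["motion"]}

```bash
mkdir -p pics; ls; python3 - <<'E'
from cell import manip
import cv2,numpy as np,pickle
d={}
for n in("top","side"):
    c=manip.capture(n);d[n]=c
    cv2.imwrite(f"pics/{n}0.png",cv2.resize(c["pixels"][:,:,::-1],(800,600),interpolation=cv2.INTER_CUBIC))
    R=cv2.Rodrigues(np.array(c["rvec"]))[0];print(n,c["fx"],c["cx"],c["cy"],(-R.T@np.array(c["tvec"]).ravel()).round(),R.round(2).tolist())
pickle.dump(d,open("c0.pkl","wb"))
s=manip.get_state();print(s["ee_rot"],s["time_s"],s["finger_gap"])
E
```

```text
pics
top 348.0388935559372 255.34782916514575 188.72046117547936 [ 289. -117. 1010.] [[0.01, -1.0, 0.0], [-0.99, -0.01, -0.16], [0.16, -0.0, -0.99]]
side 457.42048033131664 242.03157600452843 188.79378661918958 [  -13. -1186.  1049.] [[0.93, -0.38, 0.02], [-0.23, -0.6, -0.77], [0.3, 0.71, -0.64]]
[[ 9.45427153e-01  3.25832620e-01 -7.75826672e-04]
 [ 3.25833543e-01 -9.45424614e-01  2.19114148e-03]
 [-1.95402646e-05 -2.32435500e-03 -9.99997298e-01]] 0.1 85.39062116276946
```

View pics/top0.png

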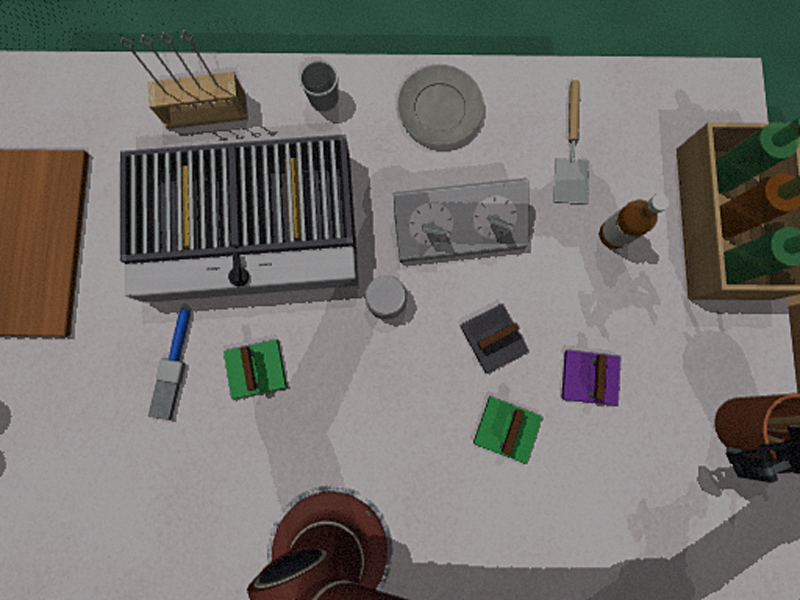

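View pics/side0.png

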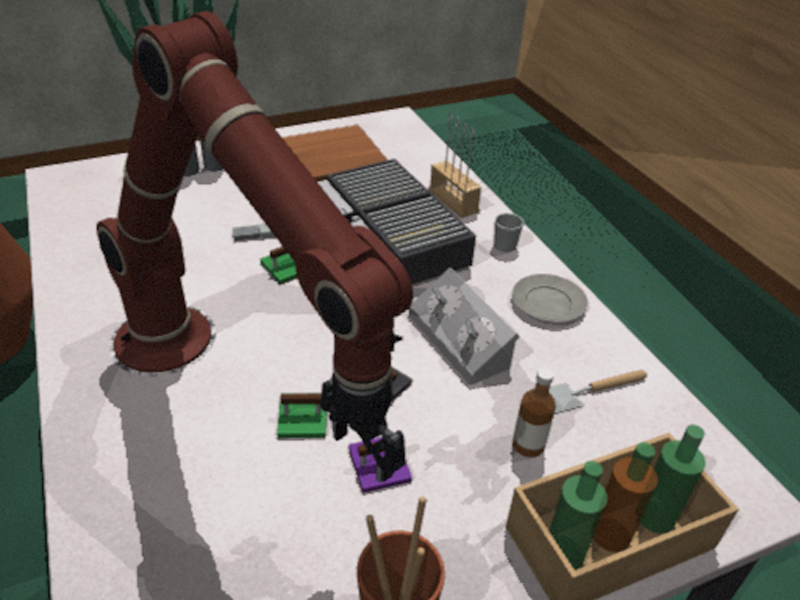

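The top view (800 px scale) shows the grill around (240,215), with the selector at (238,272). The timer is at (462,220), the dark press at (495,338) and the tin at (386,298). The brush is near (170,365) and the bottle near (630,222). In the side view the arm hides the press. Next I zoom in on the details.

```bash
cat >h.py <<'E'
import cv2,numpy as np
def ray(c,uv,z):
    "pixel(s) (512 scale) -> world at height z"
    uv=np.atleast_2d(uv).astype(float);R=cv2.Rodrigues(np.array(c["rvec"]))[0];o=-R.T@np.array(c["tvec"]).ravel()
    d=np.c_[(uv[:,0]-c["cx"])/c["fx"],(uv[:,1]-c["cy"])/c["fy"],np.ones(len(uv))]@R
    return o+d*((z-o[2])/d[:,2])[:,None]
def proj(c,P):
    K=np.array([[c["fx"],0,c["cx"]],[0,c["fy"],c["cy"]],[0,0,1.]])
    return cv2.projectPoints(np.atleast_2d(P).astype(float),np.array(c["rvec"]),np.array(c["tvec"]),K,None)[0][:,0]
def blobs(m,box,amin=20):
    "components of the mask within box u0,v0,u1,v1: full-image contour points"
    u0,v0,u1,v1=box;k=np.zeros(m.shape,np.uint8);k[v0:v1,u0:u1]=m[v0:v1,u0:u1]
    n,l,s,ce=cv2.connectedComponentsWithStats(k)
    return [(s[i,4],ce[i],np.argwhere(l==i)[:,::-1]) for i in np.argsort(-s[:,4]) if i and s[i,4]>=amin]
E
python3 - <<'E'
import pickle,cv2,numpy as np
from h import *
d=pickle.load(open("c0.pkl","rb"));c=d["top"];p=c["pixels"]
def crop(u0,v0,w,h,f): return cv2.resize(p[v0:v0+h,u0:u0+w,::-1],(w*f,h*f),interpolation=cv2.INTER_NEAREST)
a=crop(250,112,92,54,8)[:, :736];b=crop(132,160,40,28,8);e=crop(290,190,52,28,8)
im=np.zeros((432+224,736,3),np.uint8);im[:432]=a;im[432:,:320]=b;im[432:,320:]=e
cv2.imwrite("pics/z.png",im[:, :][:600] if 0 else cv2.resize(im,None,fx=.9,fy=.9))
i=p.astype(int);hsv=cv2.cvtColor(p,cv2.COLOR_RGB2HSV)
br=((hsv[...,0]<15)&(hsv[...,1]>90)).astype(np.uint8)
for n,ce,pt in blobs(br,(290,190,345,245)):
    w=ray(c,pt,61);r=cv2.minAreaRect(w[:,:2].astype(np.float32));print("bar",n,ce,r,cv2.boxPoints(r).round())
dk=((i.max(2)<95)).astype(np.uint8)
for n,ce,pt in blobs(dk,(285,185,345,245),100):
    w=ray(c,pt,14);r=cv2.minAreaRect(w[:,:2].astype(np.float32));print("plate",n,r)
bk=((i.max(2)<45)).astype(np.uint8)
for n,ce,pt in blobs(bk,(135,164,170,186)):
    w=ray(c,pt,105);r=cv2.minAreaRect(w[:,:2].astype(np.float32));print("sel",n,w.mean(0),r,w.min(0),w.max(0))
# grill corners guess from the 800-px view: rim top corners far-left, far-right
print(ray(c,np.array([[121,152],[347,137],[355,286],[127,297]])*.64,100).round())
print(ray(c,np.array([[393,191],[528,178]])*.64,100).round(),ray(c,np.array([[530,250],[400,264]])*.64,30).round())
print("tin",ray(c,[386*.64,296*.64],60),"bottle",ray(c,[610*.64,238*.64],0))
E
```

```text
bar 125 [318.408 214.6  ] ((373.7767639160156, -292.2997131347656), (13.674628257751465, 75.54727172851562), 28.14167594909668) [[ 350. -262.]
 [ 386. -329.]
 [ 398. -322.]
 [ 362. -256.]]
plate 1144 ((374.4057312011719, -294.8638916015625), (103.59033203125, 95.67158508300781), 27.77133560180664)
sel 146 [472.18565878 154.91428156 105.        ] ((476.9066467285156, 154.98704528808594), (48.70380401611328, 32.091758728027344), 0.48006129264831543) [452.516298   138.80524973 105.        ] [501.24333215 170.96359307 105.        ]
[[689. 375. 100.]
 [721. -24. 100.]
 [452. -44. 100.]
 [430. 341. 100.]]
[[ 622. -107.  100.]
 [ 648. -344.  100.]] [[ 535. -361.   30.]
 [ 507. -120.   30.]]
tin [[441.984395   -95.87790324  60.        ]] bottle [[ 5.67772241e+02 -5.22505853e+02  1.13686838e-13]]
```

View pics/z.png

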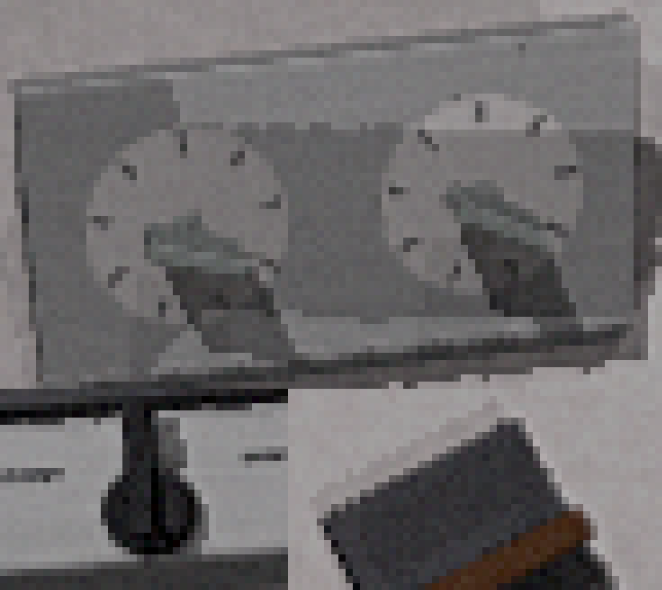

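The zoom shows the pointer running almost straight away from the robot, leaning slightly left: knob at (151,512), tip at about (137,407). Both key wings are turned a little clockwise from the timer's long axis. The press bar is clearly visible, so I move over the press.

Emit:
step_arm --pt "0.06 0.12 0 0 0 0.1" --pt "0.12 0.24 0 0 0 0.2" --pt "0.18 0.36 0 0 0 0.3" --pt "0.24 0.48 0 0 0 0.4" --pt "0.3 0.6 -0.05 0 0 0.52" --pt "0.326 0.639 -0.1 0 0 0.63" --pt "0.326 0.639 -0.15 0 0 0.75" --pt "0.326 0.639 -0.17 0 0 0.87" --pt "0.326 0.639 -0.18 0 0 0.99" --pt "0.326 0.639 -0.18 0 0 0.99" --pt "0.326 0.639 -0.18 0 0 0.99" --jaw 1

```text
time_s: 1.48
position: [374.7, -295.2, 141.4]
ee_rot: [[-0.308, 0.951, 0.0], [0.951, 0.308, -0.0], [-0.0, 0.0, -1.0]]
contact_force: [-0.5, 0.3, -0.3]
finger_gap: 85.5
grasp_force: 0.0
```

```bash
python3 - <<'E'
from cell import manip
import cv2,numpy as np,pickle
from h import *
s=manip.get_state();print(np.round(s["position"],1),np.round(s["ee_rot"],3).tolist(),np.round(s["joint_pos"],2),s["time_s"])
d=pickle.load(open("c0.pkl","rb"));c=d["top"];p=c["pixels"].astype(int)
g=p.max(2)
# selector: dark span centre per row
for v in range(168,187): 
    u=np.arange(142,164);w=np.clip(130-g[v,142:164],0,None);dk=u[g[v,142:164]<70]
    print(v,dk.min() if len(dk) else None,dk.max() if len(dk) else None)
sd=d["side"]
a=cv2.resize(d["top"]["pixels"][118:160,258:335,::-1],None,fx=10,fy=7.15,interpolation=cv2.INTER_CUBIC)
b=cv2.resize(sd["pixels"][170:245,255:335,::-1],None,fx=9.6,fy=4*1.0*2,interpolation=cv2.INTER_CUBIC)
cv2.imwrite("pics/keyt.png",cv2.resize(d["top"]["pixels"][118:164,258:328,::-1],None,fx=11,fy=11,interpolation=cv2.INTER_CUBIC))
cv2.imwrite("pics/keys.png",cv2.resize(sd["pixels"][170:245,255:335,::-1],None,fx=8,fy=8,interpolation=cv2.INTER_CUBIC))
E
```

```text
[ 374.7 -295.2  141.4] [[-0.308, 0.951, 0.0], [0.951, 0.308, -0.0], [-0.0, 0.0, -1.0]] [ 0.93  0.51 -0.44  2.01  0.33  0.69  0.59] 1.475
168 149 153
169 149 154
170 149 156
171 149 155
172 149 156
173 148 157
174 147 158
175 146 158
176 146 159
177 146 159
178 147 159
179 147 158
180 147 158
181 148 157
182 150 157
183 152 162
184 151 163
185 142 163
186 142 163
```

View pics/keyt.png

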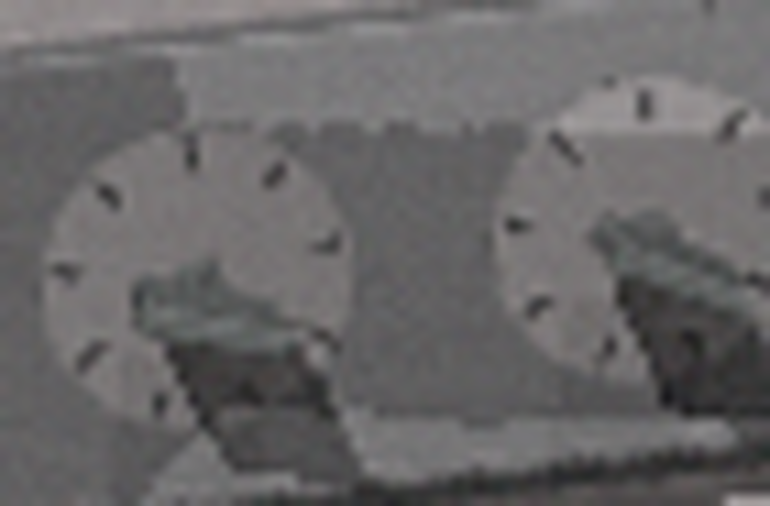

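View pics/keys.png

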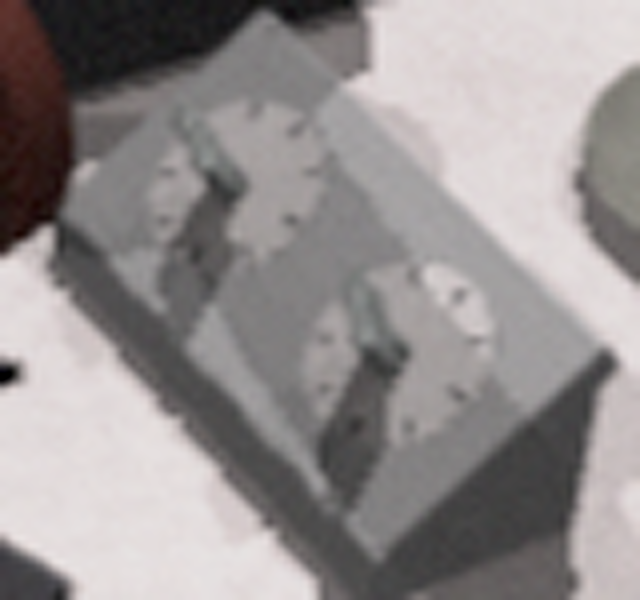

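Top key crop: left wing's outer edge runs from about (140,310) to (300,345). The side crop shows the same wing from (180,120) to (235,190). The pointer leans about 0.1 rad left of the grill's axis, so "left" is valid whether it counts as left or both. Now I grasp the press.

Emit:
step_arm --pt "0 0 -0.04 0 0 0.08" --pt "0 0 -0.08 0 0 0.111" --pt "0 0 -0.12 0 0 0.111" --pt "0 0 -0.16 0 0 0.111" --pt "0 0 -0.19 0 0 0.111" --pt "0 0 -0.21 0 0 0.111" --pt "0 0 -0.217 0 0 0.111" --pt "0 0 -0.217 0 0 0.111"

```text
time_s: 2.48
position: [374.9, -295.1, 32.9]
ee_rot: [[-0.471, 0.882, 0.0], [0.882, 0.471, -0.0], [-0.0, 0.0, -1.0]]
contact_force: [0.4, -0.2, -0.7]
finger_gap: 85.5
grasp_force: 0.0
```

Emit:
step_arm --pt "0 0 0 0 0 0" --pt "0 0 0 0 0 0" --pt "0 0 0 0 0 0" --pt "0 0 0 0 0 0" --pt "0 0 0 0 0 0" --pt "0 0 0 0 0 0" --pt "0 0 0 0 0 0" --pt "0 0 0 0 0 0" --jaw 0 --force 60

```text
time_s: 3.48
position: [375.1, -295.0, 33.0]
ee_rot: [[-0.471, 0.882, 0.001], [0.882, 0.471, -0.0], [-0.0, 0.0, -1.0]]
contact_force: [0.8, 0.4, 5.7]
finger_gap: 13.1
grasp_force: 59.8
```

Emit:
step_arm --pt "0 0 0.03 0 0 0" --pt "0 0 0.08 0 0 0" --pt "0 0 0.15 0 0 0" --pt "0 0 0.23 0 0 0" --pt "0 0 0.31 0 0 0" --pt "0 0 0.37 0 0 0" --pt "0 0 0.4 0 0 0" --pt "0 0 0.4 0 0 0"

```text
time_s: 4.47
position: [374.1, -295.0, 232.1]
ee_rot: [[-0.471, 0.882, -0.001], [0.882, 0.471, 0.0], [0.001, -0.001, -1.0]]
contact_force: [0.7, 0.5, -7.1]
finger_gap: 12.6
grasp_force: 59.3
```

```bash
python3 - <<'E'
from cell import manip
import cv2,numpy as np,pickle
from h import *
d=pickle.load(open("c0.pkl","rb"));c=d["top"];p=c["pixels"].astype(int);g=p.max(2)
# grill frame: dark blob incl. frame & gaps -> hull minAreaRect at z~100
m=cv2.morphologyEx((g<75).astype(np.uint8),cv2.MORPH_CLOSE,np.ones((7,7)))
n,ce,pt=blobs(m,(70,80,236,170))[0]
q=cv2.approxPolyDP(cv2.convexHull(pt.astype(np.int32)),4,True)[:,0];print(q.tolist(),ray(c,q,100).round(1).tolist())
# sides: grate halves' middle rib
t=manip.capture("top");pickle.dump(t,open("c1.pkl","wb"))
cv2.imwrite("pics/g.png",cv2.resize(p[80:195,70:236,::-1].astype(np.uint8),None,fx=4.8,fy=4.8,interpolation=cv2.INTER_CUBIC))
s=manip.get_state();print(s["position"],s["contact_force"],s["time_s"])
# key from two views: wing outer-edge ends
def tri(a,b):
    S=d["side"];K=lambda c:np.array([[c["fx"],0,c["cx"]],[0,c["fy"],c["cy"]],[0,0,1.]])@np.c_[cv2.Rodrigues(np.array(c["rvec"]))[0],np.array(c["tvec"]).ravel()]
    X=cv2.triangulatePoints(K(c),K(S),np.array(a,float).reshape(2,1),np.array(b,float).reshape(2,1));return (X[:3]/X[3]).ravel()
T=lambda x,y:(258+x/11-.5,118+y/11-.5);Sd=lambda x,y:(255+x/8-.5,170+y/8-.5)
print("dialL",ray(c,T(197,280),65),"dialR",ray(c,T(650,228),65))
print("wing ends outer edge (front lip)",tri(T(140,325),Sd(180,120)),tri(T(298,345),Sd(230,195)))
print("back edges",ray(c,T(0,50),100),ray(c,T(540,5),100))
E
```

```text
[[235, 169], [80, 168], [77, 97], [106, 80], [218, 87], [235, 120]] [[490.6, -63.9, 100.0], [489.8, 349.8, 100.0], [690.3, 375.9, 100.0], [741.1, 299.8, 100.0], [723.3, -12.7, 100.0], [627.7, -61.6, 100.0]]
[ 373.56032984 -294.67299028  231.36633523] [ 0.40937769  0.227825   -7.61480574] 4.525
dialL [[ 574.19543746 -174.19468604   65.        ]] dialR [[ 589.01108096 -290.31575506   65.        ]]
wing ends outer edge (front lip) [ 549.82106334 -157.50342181  101.23102613] [ 551.38068146 -198.02214242   91.76228769]
back edges [[ 622.40464571 -123.18911003  100.        ]] [[ 635.33986033 -257.65215835  100.        ]]
```

View pics/g.png

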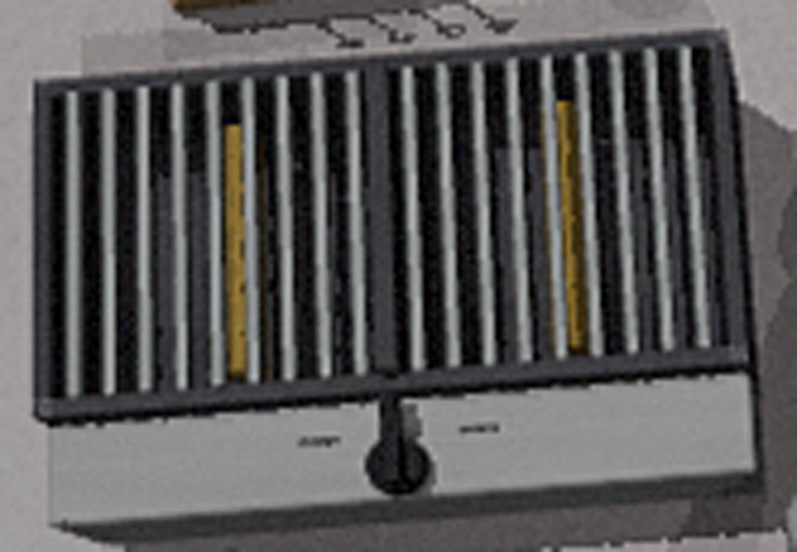

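The crop shows nine bars in the left half. Bar ends are at (72,93), (73,395), (352,72) and (362,373), and the pointer is nearly parallel to the rib. Next I compute the targets.

```bash
python3 - <<'E'
from cell import manip
import cv2,numpy as np,pickle
from h import *
d=pickle.load(open("c0.pkl","rb"));c=d["top"]
G=lambda x,y:(70+x/4.8-.4,80+y/4.8-.4)
w=ray(c,[G(72,93),G(73,395),G(352,72),G(362,373)],100);print(w.round(1),w.mean(0))
r=ray(c,[G(412,70),G(418,366),G(685,47),G(705,345)],100);print(r.round(1),r.mean(0))
v=w[:2].mean(0)-r[2:].mean(0);print("yaw",-v[0]/v[1])
pt=ray(c,[G(398,468),G(389,372)],105);e=pt[1]-pt[0];print("pointer az",np.arctan2(e[1],e[0]),np.hypot(*e[:2]))
# wing plane
y=.11;n=np.array([-np.sin(.611)*np.cos(y),-np.sin(.611)*np.sin(y),np.cos(.611)]);D=np.array([575,-175,65.5])
yf=np.array([-np.sin(y),np.cos(y),0]);xf=np.cross(yf,n)
T=lambda x,y:(258+x/11-.5,118+y/11-.5)
for q in[(140,308),(300,338),(600,240),(760,310)]:
    o=ray(c,T(*q),2000)[0];b=ray(c,T(*q),0)[0];t=((D+45*n-o)@n)/((b-o)@n);X=o+t*(b-o);print(X.round(1),((X-D)@xf).round(1),((X-D)@yf).round(1))
E
```

```text
[[684.7 354.5 100. ]
 [506.7 338.5 100. ]
 [699.  194.4 100. ]
 [520.7 178.2 100. ]] [602.75533142 266.37631835 100.        ]
[[700.5 159.9 100. ]
 [525.  147.1 100. ]
 [716.1   2.9 100. ]
 [538.5 -13.2 100. ]] [620.01742813  74.18111597 100.        ]
yaw 0.08988424266246883
pointer az 0.14630301470211066 54.93849008810651
[ 554.2 -157.7  107.3] 8.7 19.5
[ 549.  -197.3  100.6] -3.1 -19.3
[ 571.4 -269.7  110.6] 14.4 -93.7
[ 557.8 -310.9   98. ] -7.6 -133.2
```

Emit:
step_arm --pt "0.01 0.025 0 0 0 -0.01" --pt "0.03 0.08 0 0 0 -0.03" --pt "0.06 0.15 0 0 0 -0.06" --pt "0.095 0.235 0 0 0 -0.09" --pt "0.13 0.32 0 0 0 -0.12" --pt "0.165 0.41 0 0 0 -0.15" --pt "0.2 0.5 0 0 0 -0.18"

```text
time_s: 5.4
position: [473.9, -43.9, 230.7]
ee_rot: [[-0.205, 0.979, -0.004], [0.979, 0.205, 0.0], [0.001, -0.004, -1.0]]
contact_force: [1.1, -0.7, -6.6]
finger_gap: 12.8
grasp_force: 59.3
```

Emit:
step_arm --pt "0.035 0.085 0 0 0 -0.02" --pt "0.07 0.17 0 0 0 -0.04" --pt "0.105 0.255 0 0 0 -0.06" --pt "0.14 0.34 0 0 0 -0.07" --pt "0.175 0.425 0 0 0 -0.0736" --pt "0.21 0.51 0 0 0 -0.0736" --pt "0.235 0.57 0 0 0 -0.0736" --pt "0.25 0.605 -0.02 0 0 -0.0736" --pt "0.257 0.622 -0.06 0 0 -0.0736" --pt "0.257 0.622 -0.1 0 0 -0.0736" --pt "0.257 0.622 -0.13 0 0 -0.0736" --pt "0.257 0.622 -0.15 0 0 -0.0736" --pt "0.257 0.622 -0.16 0 0 -0.0736" --pt "0.257 0.622 -0.16 0 0 -0.0736"

```text
time_s: 7.15
position: [603.3, 265.8, 152.9]
ee_rot: [[-0.092, 0.996, 0.0], [0.996, 0.092, -0.0], [-0.0, 0.0, -1.0]]
contact_force: [-0.1, 0.8, -6.6]
finger_gap: 12.7
grasp_force: 59.2
```

```bash
python3 - <<'E'
from cell import manip
import cv2
c=manip.capture("top")
a=cv2.resize(c["pixels"][60:190,60:240,::-1],(500,361));c=manip.capture("side");b=cv2.resize(c["pixels"][60:190,160:340,::-1],(500,361))
cv2.imwrite("pics/p.png",cv2.resize(cv2.hconcat([a,b]),(800,289)))
E
```

```text
(no output)
```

View pics/p.png

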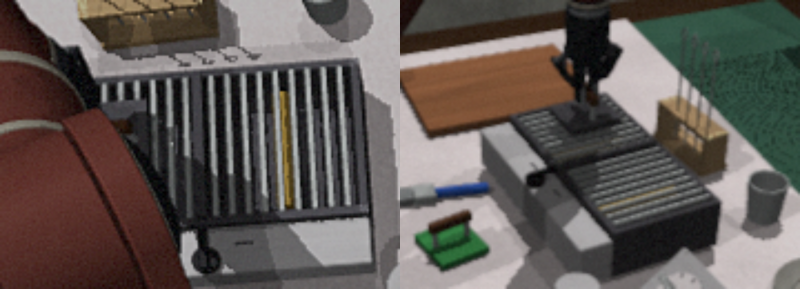

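The press hangs level over the left half, near pixel (585,112) in the right panel, clear of the rib. I lower it slowly.

Emit:
step_arm --pt "0 0 -0.01 0 0 0" --pt "0 0 -0.02 0 0 0" --pt "0 0 -0.026 0 0 0" --pt "0 0 -0.03 0 0 0" --pt "0 0 -0.033 0 0 0" --pt "0 0 -0.035 0 0 0" --pt "0 0 -0.036 0 0 0" --pt "0 0 -0.036 0 0 0"

```text
time_s: 8.25
position: [603.3, 266.0, 134.8]
ee_rot: [[-0.092, 0.996, 0.0], [0.996, 0.092, 0.0], [0.0, 0.0, -1.0]]
contact_force: [0.0, 0.6, -7.0]
finger_gap: 13.0
grasp_force: 59.2
```

Emit:
step_arm --pt "0 0 -0.001 0 0 0" --pt "0 0 -0.002 0 0 0" --pt "0 0 -0.003 0 0 0" --pt "0 0 -0.004 0 0 0" --pt "0 0 -0.004 0 0 0"

```text
time_s: 8.88
position: [603.2, 265.9, 133.2]
ee_rot: [[-0.092, 0.996, 0.0], [0.996, 0.092, -0.0], [-0.0, 0.0, -1.0]]
contact_force: [-1.5, -0.6, -3.8]
finger_gap: 12.6
grasp_force: 59.7
```

Contact has begun: the measured load fell from 7 to 4 N. A touch lower, then release slowly.

Emit:
step_arm --pt "0 0 -0.0005 0 0 0" --pt "0 0 -0.001 0 0 0" --pt "0 0 -0.001 0 0 0" --force 20

```text
time_s: 9.25
position: [603.2, 266.0, 133.2]
ee_rot: [[-0.092, 0.996, 0.0], [0.996, 0.092, -0.0], [-0.0, 0.0, -1.0]]
contact_force: [-3.1, -2.5, 2.3]
finger_gap: 13.0
grasp_force: 60.6
```

Emit:
step_arm --pt "0 0 0 0 0 0" --pt "0 0 0 0 0 0" --pt "0 0 0 0 0 0" --pt "0 0 0 0 0 0" --pt "0 0 0 0 0 0" --pt "0 0 0 0 0 0" --jaw 0.8

```text
time_s: 10.0
position: [603.3, 266.0, 132.3]
ee_rot: [[-0.092, 0.996, 0.0], [0.996, 0.092, 0.0], [0.0, 0.0, -1.0]]
contact_force: [0.1, -0.1, -0.7]
finger_gap: 68.6
grasp_force: 0.0
```

Emit:
step_arm --pt "0 0 0.03 0 0 0" --pt "0 0 0.08 0 0 0" --pt "0 0 0.14 0 0 0" --pt "0 0 0.2 0 0 0" --pt "0 0 0.25 0 0 0" --pt "0 0 0.28 0 0 0" --pt "0 0 0.28 0 0 0"

```text
time_s: 10.88
position: [603.7, 266.4, 273.9]
ee_rot: [[-0.092, 0.996, 0.003], [0.996, 0.092, 0.001], [0.001, 0.003, -1.0]]
contact_force: [-0.3, -0.2, -0.6]
finger_gap: 68.3
grasp_force: 0.0
```

```bash
python3 - <<'E'
from cell import manip
import numpy as np
from scipy.spatial.transform import Rotation as Ro
s=manip.get_state();R=np.array(s["ee_rot"]);print(np.round(s["position"],1),np.round(s["joint_pos"],2))
y=.11;n=np.array([-np.sin(.611)*np.cos(y),-np.sin(.611)*np.sin(y),np.cos(.611)])
yf=np.array([-np.sin(y),np.cos(y),0]);xf=np.cross(yf,n);g=np.array([559,-176.5,91]);z=-n
for a in(.28,.28+2.4):
    ty=np.cos(a)*xf-np.sin(a)*yf;T=np.c_[np.cross(ty,z),ty,z]
    print(a,(Ro.from_matrix(T@R.T).as_rotvec()/(np.pi/2)).round(4).tolist(),T.round(3).tolist())
tcp=g+19*z+2*n;print("tcp",tcp,"pre",tcp+90*n,"n",n)
E
```

```text
[603.7 266.4 273.9] [-0.18  0.64 -0.5   1.32  0.3   1.25 -0.6 ]
0.28 [0.0924, -0.377, -0.1618] [[0.119, 0.813, 0.57], [0.98, -0.188, 0.063], [0.159, 0.551, -0.819]]
2.6799999999999997 [0.5251, -0.0666, -1.6248] [[0.461, -0.68, 0.57], [-0.85, -0.523, 0.063], [0.256, -0.514, -0.819]]
tcp [ 568.69373175 -175.4293678    77.07572941] pre [ 517.37397543 -181.09742061  150.79245607] n [-0.57021951 -0.06297836  0.81907474]
```

The press is released. I move to a standoff along the left key's axis.

Emit:
step_arm --pt "-0.01 -0.05 0 0.01 -0.04 -0.016" --pt "-0.03 -0.14 0 0.02 -0.08 -0.032" --pt "-0.05 -0.24 0 0.03 -0.12 -0.05" --pt "-0.07 -0.34 0 0.04 -0.17 -0.07" --pt "-0.09 -0.44 -0.02 0.05 -0.21 -0.09" --pt "-0.11 -0.55 -0.05 0.06 -0.25 -0.11" --pt "-0.13 -0.66 -0.08 0.07 -0.29 -0.13" --pt "-0.15 -0.77 -0.11 0.08 -0.34 -0.15" --pt "-0.165 -0.85 -0.14 0.0924 -0.377 -0.1618" --pt "-0.172 -0.894 -0.166 0.0924 -0.377 -0.1618" --pt "-0.172 -0.894 -0.2 0.0924 -0.377 -0.1618" --pt "-0.172 -0.894 -0.23 0.0924 -0.377 -0.1618" --pt "-0.172 -0.894 -0.243 0.0924 -0.377 -0.1618" --pt "-0.172 -0.894 -0.243 0.0924 -0.377 -0.1618" --jaw 0.6

```text
time_s: 12.62
position: [506.0, -176.6, 152.4]
ee_rot: [[0.105, 0.856, 0.505], [0.98, -0.177, 0.095], [0.171, 0.485, -0.858]]
contact_force: [-0.2, 0.3, -1.5]
finger_gap: 51.1
grasp_force: 0.0
```

```bash
python3 - <<'E'
from cell import manip
import cv2,numpy as np
s=manip.get_state();print(np.round(s["position"],1),np.round(s["ee_rot"],3).tolist(),np.round(s["joint_pos"],2),(np.array([568.7,-175.4,77.1])-s["position"])/500)
c=manip.capture("top");a=cv2.resize(c["pixels"][70:190,60:240,::-1],(540,360))
c=manip.capture("side");b=cv2.resize(c["pixels"][150:250,230:360,::-1],(468,360))
cv2.imwrite("pics/q.png",cv2.resize(cv2.hconcat([a,b]),None,fx=.79,fy=.79))
E
```

```text
[ 506.  -176.6  152.4] [[0.105, 0.856, 0.505], [0.98, -0.177, 0.095], [0.171, 0.485, -0.858]] [ 1.02  0.57 -0.78  2.21  1.22  0.1  -0.93] [ 0.12532771  0.00236131 -0.15057396]
```

View pics/q.png

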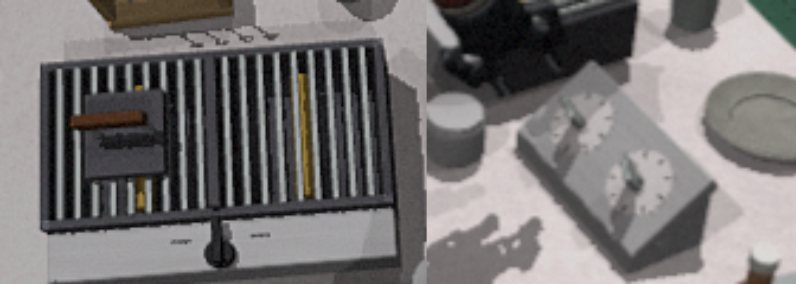

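The left panel shows the press flat in the middle of the left half, plate x 84–165 within bars x 50–205. The right panel shows the timer with the fingers at the upper left, still clear of the left key. The wrist is near a limit here, so I advance along the key's axis.

Emit:
step_arm --pt "0.02 0.002 -0.03 0 0 0" --pt "0.04 0.004 -0.06 0 0 0" --pt "0.057 0.006 -0.082 0 0 0" --pt "0.057 0.006 -0.082 0 0 0" --pt "0.057 0.006 -0.082 0 0 0"

```text
time_s: 13.35
position: [534.5, -173.4, 111.8]
ee_rot: [[0.106, 0.856, 0.506], [0.979, -0.178, 0.097], [0.173, 0.485, -0.857]]
contact_force: [0.2, -0.4, 0.6]
finger_gap: 51.3
grasp_force: 0.0
```

```bash
cat >st.py <<'E'
from cell import manip
import numpy as np
from scipy.spatial.transform import Rotation as Ro
s=manip.get_state();R=np.array(s["ee_rot"]);print(np.round(s["position"],1),np.round(s["joint_pos"],2),"F",np.round(s["contact_force"],1),"M",np.round(s["wrist_torque"],2),s["time_s"])
y=.11;n=np.array([-np.sin(.611)*np.cos(y),-np.sin(.611)*np.sin(y),np.cos(.611)])
yf=np.array([-np.sin(y),np.cos(y),0]);xf=np.cross(yf,n)
print("tool angle a",-np.arctan2(R[:,1]@yf,R[:,1]@xf),"tilt err",np.degrees(np.arccos(-R[:,2]@n)))
t=np.array([568.7,-175.4,77.1]);e=(t-s["position"]);print("to target/500",(e/500).round(4),"in face axes",e@xf,e@yf,e@n)
print("M.n",np.array(s["wrist_torque"])@n)
E
python3 st.py
```

```text
[ 534.5 -173.4  111.8] [ 0.96  0.68 -0.78  2.19  1.87  0.17 -1.57] F [ 0.2 -0.4  0.6] M [-0.09  0.54 -0.  ] 13.35
tool angle a 0.2753073227689555 tilt err 4.708914512909296
to target/500 [ 0.0684 -0.0039 -0.0694] in face axes 7.756759343606934 -5.694130070779412 -47.80774372717509
M.n 0.01827479309867181
```

The arm is held about 5° short of the wanted tilt, and the last joint has too little range left for the whole turn. The grasp is symmetric, so I turn the tool half a turn about the key's axis. That gives the last joint room to wind.

Emit:
step_arm --pt "-0.01 0 0.015 -0.057 -0.0063 0.0819" --pt "-0.01 0 0.015 -0.114 -0.0126 0.1638" --pt "-0.01 0 0.015 -0.171 -0.0189 0.2457" --pt "-0.01 0 0.015 -0.228 -0.0252 0.3276" --pt "-0.01 0 0.015 -0.285 -0.0315 0.4095" --pt "-0.01 0 0.015 -0.342 -0.0378 0.4914" --pt "-0.01 0 0.015 -0.399 -0.0441 0.5733" --pt "-0.01 0 0.015 -0.456 -0.0504 0.6552" --pt "-0.01 0 0.015 -0.513 -0.0567 0.7371" --pt "-0.01 0 0.015 -0.57 -0.063 0.819" --pt "-0.01 0 0.015 -0.57 -0.063 0.819"

```text
time_s: 14.72
position: [529.3, -173.7, 119.9]
ee_rot: [[-0.824, 0.161, 0.543], [0.185, 0.983, -0.011], [-0.536, 0.091, -0.84]]
contact_force: [0.5, 0.2, 0.5]
finger_gap: 51.4
grasp_force: 0.0
```

Emit:
step_arm --pt "0 0 0 -0.057 -0.0063 0.0819" --pt "0 0 0 -0.114 -0.0126 0.1638" --pt "0 0 0 -0.171 -0.0189 0.2457" --pt "0 0 0 -0.228 -0.0252 0.3276" --pt "0 0 0 -0.285 -0.0315 0.4095" --pt "0 0 0 -0.342 -0.0378 0.4914" --pt "0 0 0 -0.399 -0.0441 0.5733" --pt "0 0 0 -0.456 -0.0504 0.6552" --pt "0 0 0 -0.513 -0.0567 0.7371" --pt "0 0 0 -0.57 -0.063 0.819" --pt "0 0 0 -0.57 -0.063 0.819" --pt "0 0 0 -0.57 -0.063 0.819"

```text
time_s: 16.23
position: [530.0, -173.8, 119.8]
ee_rot: [[-0.13, -0.766, 0.63], [-0.981, 0.191, 0.029], [-0.142, -0.614, -0.776]]
contact_force: [-0.1, 0.4, 0.4]
finger_gap: 51.3
grasp_force: 0.0
```

```bash
python3 st.py
```

```text
[ 530.  -173.8  119.8] [ 0.74  0.6  -0.43  2.33  3.34  0.36  0.06] F [-0.1  0.4  0.4] M [-0.07  0.64  0.05] 16.225
tool angle a -2.8634719169145466 tilt err 4.636557569527666
to target/500 [ 0.0773 -0.0031 -0.0854] in face axes 6.85295723492116 -5.796626734548934 -56.920269424868536
M.n 0.037521865769159654
```

The wrist now sits well clear of its limits, with j7 ≈ 0.06. I compute the correction to align it with the key.

```bash
cat >>st.py <<'E'
import sys
if len(sys.argv)>1:
    a=float(sys.argv[1]);ty=np.cos(a)*xf-np.sin(a)*yf;T=np.c_[np.cross(ty,-n),ty,-n]
    print("turn",(Ro.from_matrix(T@R.T).as_rotvec()/(np.pi/2)).round(4).tolist(),"shift to standoff 40",((e+40*n)/500).round(4))
E
python3 st.py 3.4216
```

```text
[ 530.  -173.8  119.8] [ 0.74  0.6  -0.43  2.33  3.34  0.36  0.06] F [-0.1  0.4  0.4] M [-0.07  0.64  0.05] 16.225
tool angle a -2.8634719169145466 tilt err 4.636557569527666
to target/500 [ 0.0773 -0.0031 -0.0854] in face axes 6.85295723492116 -5.796626734548934 -56.920269424868536
M.n 0.037521865769159654
turn [0.0165, 0.0467, 0.0142] shift to standoff 40 [ 0.0317 -0.0082 -0.0199]
```

Emit:
step_arm --pt "0.016 -0.004 -0.01 0.008 0.023 0.007" --pt "0.0317 -0.0082 -0.0199 0.0165 0.0467 0.0142" --pt "0.0317 -0.0082 -0.0199 0.0165 0.0467 0.0142" --pt "0.0317 -0.0082 -0.0199 0.0165 0.0467 0.0142"

```text
time_s: 16.73
position: [545.0, -177.3, 109.3]
ee_rot: [[-0.117, -0.814, 0.569], [-0.98, 0.186, 0.064], [-0.158, -0.551, -0.82]]
contact_force: [1.0, -0.6, 0.4]
finger_gap: 51.3
grasp_force: 0.0
```

```bash
python3 st.py 3.4216; python3 - <<'E'
from cell import manip
import cv2
c=manip.capture("side");b=cv2.resize(c["pixels"][140:240,230:360,::-1],None,fx=6,fy=6,interpolation=cv2.INTER_CUBIC)
cv2.imwrite("pics/r.png",b)
E
```

```text
[ 545.  -177.3  109.3] [ 0.75  0.63 -0.46  2.23  3.37  0.2   0.05] F [ 1.  -0.6  0.4] M [-0.1   0.63 -0.03] 16.725
tool angle a -2.8636816534774194 tilt err 0.09186987717961488
to target/500 [ 0.0474  0.0038 -0.0644] in face axes 0.9861868870046813 -0.7231279867936689 -40.022624754420335
M.n -0.007922197191678314
turn [0.0001, -0.0005, -0.0016] shift to standoff 40 [ 0.0018 -0.0013  0.0011]
```

View pics/r.png

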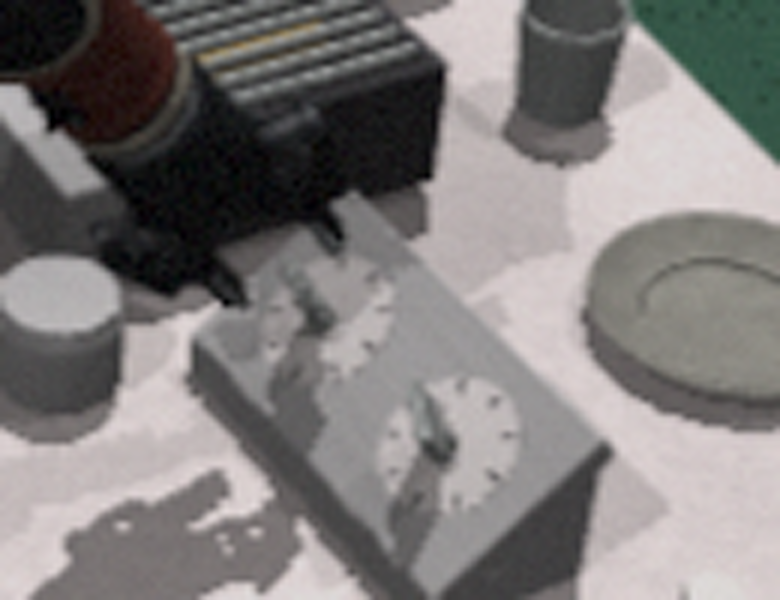

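The side view shows the fingertips at (235,290) and (335,235), straddling the left wing at (305,290). I advance along the axis.

Emit:
step_arm --pt "0.012 0.001 -0.016 0 0 0" --pt "0.024 0.002 -0.032 0 0 0" --pt "0.036 0.003 -0.048 0 0 0" --pt "0.047 0.004 -0.064 0 0 0" --pt "0.047 0.004 -0.064 0 0 0" --pt "0.047 0.004 -0.064 0 0 0"

```text
time_s: 17.52
position: [569.2, -175.5, 77.5]
ee_rot: [[-0.116, -0.813, 0.57], [-0.981, 0.185, 0.064], [-0.158, -0.551, -0.819]]
contact_force: [0.0, 1.0, -0.1]
finger_gap: 51.0
grasp_force: 0.0
```

```bash
python3 st.py 3.4216
```

```text
[ 569.2 -175.5   77.5] [ 0.68  0.7  -0.4   2.2   3.34  0.25  0.06] F [ 0.   1.  -0.1] M [-0.1   0.57  0.01] 17.525
tool angle a -2.8648227848709533 tilt err 0.07257312766337193
to target/500 [-0.001   0.0003 -0.0007] in face axes -0.6091423182403062 0.19937457243671863 -0.01239152932657922
M.n 0.030292259525863403
turn [0.0005, -0.0001, -0.0021] shift to standoff 40 [-0.0466 -0.0047  0.0648]
```

Emit:
step_arm --pt "0 0 0 0 0 0" --pt "0 0 0 0 0 0" --pt "0 0 0 0 0 0" --pt "0 0 0 0 0 0" --pt "0 0 0 0 0 0" --pt "0 0 0 0 0 0" --pt "0 0 0 0 0 0" --jaw 0 --force 40

```text
time_s: 18.4
position: [565.6, -175.0, 75.7]
ee_rot: [[-0.117, -0.818, 0.564], [-0.98, 0.186, 0.066], [-0.158, -0.545, -0.823]]
contact_force: [-5.7, 0.2, -0.3]
finger_gap: 8.3
grasp_force: 39.1
```

```bash
python3 st.py 3.4216
```

```text
[ 565.6 -175.    75.7] [ 0.68  0.7  -0.4   2.2   3.34  0.25  0.06] F [-5.7  0.2 -0.3] M [0.04 1.61 0.15] 18.4
tool angle a -2.8636374961452007 tilt err 0.4816399957950594
to target/500 [ 0.0061 -0.0008  0.0028] in face axes 3.2734048152926407 -0.7228741729286543 -0.5757871534387489
M.n 0.004038073658954047
turn [-0.0004, -0.005, -0.0023] shift to standoff 40 [-0.0395 -0.0058  0.0683]
```

The wing is gripped, gap 8.3 mm. I take up the 4 mm offset and start winding clockwise.

Emit:
step_arm --pt "-0.004 0 -0.002 0.02 0.002 -0.029" --pt "-0.007 0.001 -0.004 0.068 0.008 -0.098" --pt "-0.007 0.001 -0.004 0.114 0.0126 -0.164" --pt "-0.007 0.001 -0.004 0.16 0.0176 -0.229" --pt "-0.007 0.001 -0.004 0.205 0.0227 -0.295" --pt "-0.007 0.001 -0.004 0.251 0.0277 -0.36" --pt "-0.007 0.001 -0.004 0.296 0.0328 -0.426" --pt "-0.007 0.001 -0.004 0.342 0.0378 -0.491" --pt "-0.007 0.001 -0.004 0.342 0.0378 -0.491" --force 60

```text
time_s: 19.52
position: [565.1, -174.6, 75.4]
ee_rot: [[-0.726, -0.385, 0.57], [-0.427, 0.902, 0.065], [-0.539, -0.196, -0.819]]
contact_force: [-4.5, 0.7, 2.3]
finger_gap: 7.1
grasp_force: 59.3
```

```bash
python3 st.py
```

```text
[ 565.1 -174.6   75.4] [ 0.79  0.74 -0.57  2.2   2.92  0.26 -0.43] F [-4.5  0.7  2.3] M [0.26 1.17 0.24] 19.525
tool angle a -1.9227776889287167 tilt err 0.11997934181210705
to target/500 [ 0.0071 -0.0015  0.0033] in face axes 3.797732364753226 -1.1396115341299515 -0.6242272661487236
M.n -0.024865568286737166
```

Emit:
step_arm --pt "0 0 0 0.046 0.005 -0.066" --pt "0 0 0 0.091 0.01 -0.131" --pt "0 0 0 0.137 0.015 -0.197" --pt "0 0 0 0.182 0.02 -0.262" --pt "0 0 0 0.228 0.025 -0.328" --pt "0 0 0 0.274 0.03 -0.393" --pt "0 0 0 0.319 0.035 -0.459" --pt "0 0 0 0.365 0.04 -0.524" --pt "0 0 0 0.399 0.044 -0.573" --pt "0 0 0 0.399 0.044 -0.573"

```text
time_s: 20.78
position: [565.2, -174.0, 75.5]
ee_rot: [[-0.674, 0.47, 0.571], [0.607, 0.792, 0.065], [-0.421, 0.39, -0.819]]
contact_force: [-5.3, 3.0, 3.9]
finger_gap: 7.2
grasp_force: 59.3
```

```bash
python3 st.py
```

```text
[ 565.2 -174.    75.5] [ 0.92  0.81 -0.78  2.2   2.44  0.33 -1.01] F [-5.3  3.   3.9] M [0.57 1.14 0.44] 20.775
tool angle a -0.8262315232326716 tilt err 0.11939988546701424
to target/500 [ 0.007  -0.0029  0.0031] in face axes 3.6212464969306133 -1.820214102171518 -0.6310600947192573
M.n -0.03733992903863931
```

Emit:
step_arm --pt "0 0 0 0.02 0.0022 -0.029" --pt "0 0 0 0.04 0.0044 -0.057" --pt "0 0 0 0.06 0.0066 -0.086" --pt "0 0 0 0.08 0.0088 -0.115" --pt "0 0 0 0.08 0.0088 -0.115" --pt "0 0 0 0.08 0.0088 -0.115"

```text
time_s: 21.52
position: [565.2, -173.9, 75.6]
ee_rot: [[-0.556, 0.604, 0.571], [0.764, 0.642, 0.064], [-0.328, 0.472, -0.819]]
contact_force: [-5.2, 1.8, 2.4]
finger_gap: 6.9
grasp_force: 71.3
```

```bash
python3 st.py
```

```text
[ 565.2 -173.9   75.6] [ 0.95  0.83 -0.83  2.2   2.36  0.36 -1.13] F [-5.2  1.8  2.4] M [0.21 1.21 0.87] 21.525
tool angle a -0.6091635978010287 tilt err 0.09286420845402256
to target/500 [ 0.0069 -0.0031  0.003 ] in face axes 3.5426937298373 -1.9007658769376867 -0.6386556315090233
M.n 0.5122431375766402
```

Torque about the key's axis has jumped from about 0 to 0.5 N m, so this is the stop. One small extra push will confirm it.

Emit:
step_arm --pt "0 0 0 0.02 0.0022 -0.029" --pt "0 0 0 0.04 0.0044 -0.057" --pt "0 0 0 0.04 0.0044 -0.057" --pt "0 0 0 0.04 0.0044 -0.057"

```text
time_s: 22.02
position: [565.2, -173.8, 75.7]
ee_rot: [[-0.493, 0.656, 0.571], [0.824, 0.563, 0.064], [-0.279, 0.503, -0.818]]
contact_force: [-5.8, 1.6, 2.6]
finger_gap: 7.4
grasp_force: 119.3
```

```bash
python3 st.py
```

```text
[ 565.2 -173.8   75.7] [ 0.96  0.84 -0.86  2.2   2.32  0.38 -1.19] F [-5.8  1.6  2.6] M [-0.78  1.24  2.  ] 22.025
tool angle a -0.50901133980738 tilt err 0.12089701915505208
to target/500 [ 0.007  -0.0032  0.0027] in face axes 3.476256953938352 -1.964746180569192 -0.7606828396682797
M.n 2.0017597170912205
```

The reading is 2 N m, so the key is firmly at the stop. I ease back 4° (still loaded clockwise), open and retract along the axis.

Emit:
step_arm --pt "0 0 0 -0.0125 -0.0014 0.018" --pt "0 0 0 -0.025 -0.003 0.036" --pt "0 0 0 -0.025 -0.003 0.036"

```text
time_s: 22.4
position: [565.2, -173.8, 75.6]
ee_rot: [[-0.534, 0.624, 0.571], [0.787, 0.614, 0.065], [-0.311, 0.484, -0.818]]
contact_force: [-4.8, 1.9, 2.4]
finger_gap: 7.5
grasp_force: 88.3
```

Emit:
step_arm --pt "0 0 0 0 0 0" --pt "0 0 0 0 0 0" --pt "0 0 0 0 0 0" --pt "0 0 0 0 0 0" --pt "0 0 0 0 0 0" --pt "0 0 0 0 0 0" --jaw 0.5

```text
time_s: 23.15
position: [565.9, -175.2, 75.6]
ee_rot: [[-0.527, 0.629, 0.572], [0.793, 0.606, 0.063], [-0.307, 0.486, -0.818]]
contact_force: [0.1, -0.0, -0.1]
finger_gap: 42.8
grasp_force: 0.0
```

Emit:
step_arm --pt "-0.011 -0.001 0.016 0 0 0" --pt "-0.034 -0.004 0.049 0 0 0" --pt "-0.068 -0.008 0.098 0 0 0" --pt "-0.103 -0.011 0.147 0 0 0" --pt "-0.12 -0.012 0.21 0 0 0" --pt "-0.12 -0.012 0.3 0 0 0" --pt "-0.12 -0.1 0.38 0 0 0" --pt "-0.12 -0.2 0.4 0 0 0" --pt "-0.12 -0.3 0.4 0 0 0" --pt "-0.12 -0.35 0.4 0 0 0" --pt "-0.12 -0.35 0.4 0 0 0"

```text
time_s: 24.52
position: [513.3, -323.3, 257.7]
ee_rot: [[-0.513, 0.643, 0.568], [0.795, 0.605, 0.033], [-0.322, 0.469, -0.822]]
contact_force: [1.0, -0.9, 0.4]
finger_gap: 43.0
grasp_force: 0.0
```

```bash
python3 - <<'E'
from cell import manip
import cv2
c=manip.capture("top");a=cv2.resize(c["pixels"][70:230,60:350,::-1],(798,440))
cv2.imwrite("pics/f.png",a)
s=manip.get_state();print(s["position"],s["contact_force"],s["joint_pos"])
E
```

```text
[ 513.23439885 -334.23188423  259.34270098] [ 0.51834046 -7.24371998  1.0131096 ] [ 1.52746832  0.71216623 -1.29977271  1.91385362  0.80444322  0.52881586
  0.54632228]
```

View pics/f.png

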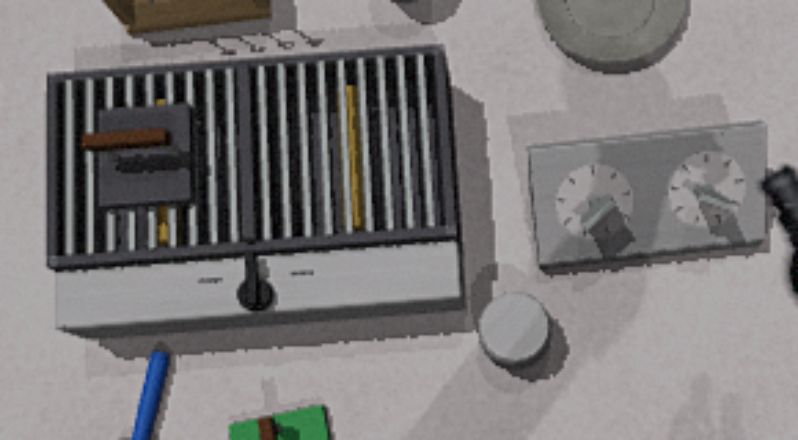

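The picture shows the press centred on the left half at (147,157). The left key at (600,212) is turned to about −0.64 rad (equal to 2.5 wound). The selector, right key, tin and brush have not moved. I let the arm settle, then hand in.

Emit:
step_arm --pt "0 0.03 0.02 0 0 0" --pt "0 0.03 0.02 0 0 0" --pt "0 0.03 0.02 0 0 0" --pt "0 0.03 0.02 0 0 0"

```text
time_s: 25.08
position: [513.6, -308.5, 266.5]
ee_rot: [[-0.511, 0.646, 0.568], [0.797, 0.604, 0.03], [-0.323, 0.468, -0.823]]
contact_force: [-0.9, 0.3, -0.1]
finger_gap: 42.6
grasp_force: 0.0
```

```bash
python3 - <<'E'
from cell import manip
s=manip.get_state();print(s["contact_force"],max(abs(x) for x in s["dq"]))
if max(abs(x) for x in s["contact_force"])<3: print(manip.job_done())
E
```

```text
[-0.87501582  0.34524178 -0.05414544] 0.008679178001519405
the job is handed in; nothing more can be done
None
```

The selector pointed nearly straight ahead (both halves lit), so I took the left: the press sits flat in the middle of the left half and is let go, the left key is wound to its stop, and the job was handed in at about 25 s.

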